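# Load the angled nozzle in the air-cushion machine

## Robot

A 6-joint arm with a two-finger parallel gripper is mounted at the origin on the work surface; the furniture and walls round the work are solid. World frame = base frame: x ahead of the robot, y to its left, z up, the work surface at z = 0. Lengths are in m, angles in rad, forces in N, time in s.
With the tool pointing down it reaches from about 0.35 to 0.8 m from the base axis. Payload 7.3 kg.
Tool frame: the origin (TCP) lies on the mounting face of the last link; the fingertips stand 173 mm ahead of it and the grasp point (between the pads) lies 155 mm ahead of it; z points along the fingers, y is the line along which they close (so a half turn about z gives the same grasp; the last joint's range is limited). The gripper opens to 85 mm and grips with 20 to 120 N. Pads are 22 mm wide; open, the fingers measure 114 mm over their backs; the gripper's body (76 mm by 85 mm) begins 54 mm behind the grasp point. The pads swing forward as they close: fully open they stand 13 mm farther back than shut.
Start: joints at [-1.366, 0.342, 1.524, -0, 1.275, -0.146], TCP at [0.18, -0.493, 0.405] pointing down, gripper open.
Joint ranges: [-2.53, 2.53], [-0.77, 2.02], [0.04, 2.7], [-1, 4.14], [0.28, 2.66], [-3.11, 3.11]. Speed limits (rad/s): [2.57, 2.57, 3.14, 3.14, 3.14, 3.14].

## Interface

Orientations are given as [roll, pitch, yaw] about the fixed x, y, z axes, in that order (R = Rz(yaw) Ry(pitch) Rx(roll)).
In Python, from cell import r, vision, workorder, sensors gives the robot as it stands (r), with the cameras (vision), the job (workorder) and the readings (sensors).
- The arm moves only by the shell command python3 drive.py 'ROWS' [OPENING] [FORCE]. ROWS is one flat JSON list of numbers that holds 1 to 5 rows one after another, with no inner brackets; each row has 4 numbers: dx, dy, dz in units of 5 mm, then a turn about the tool's z in units of 0.2 rad; each row shifts and turns the commanded pose from where the row before left it, along the tool's axes as they then stand; what a row does not reach is not made up. A row lasts 1/12 s, in which the tool goes at most 0.0417 m and 0.125 rad, less where a joint would pass 70% of its speed; a pose out of reach is approached as far as the arm can. OPENING is the opening from 0.0 (shut) to 1.0 (fully open), set as the command begins (- or left out keeps the last). The fingers move at their own pace and stop on an object; FORCE is the grip in N (left out, the last holds). Time passes only in rows, so rows that do not move let the fingers close. It prints the time, the measured TCP pose, the force, the opening and the grip force at its end. Input that does not fit is refused with a message, and nothing moves.
- sensors.sense(): the state, without advancing time (a new reading comes with each control period).
- vision.snapshot(name): name is "side" or "top" or "wrist"; returns a dict with "img" (420x560x3 uint8, blue, green, red), "depth" (420x560 float32, m along the optical axis (not along the pixel's ray), 0 where there is no reading), "camera_matrix" (3x3 intrinsics, pixels), "position" and "rotation" of the camera in the world. Camera axes: x right, y down, z forward; pixel columns grow to the right and rows downward; lengths in m; the calibration is good to about 2 mm. A picture is of the moment at which its call begins.
- workorder.hand_in(): hands the job in; it is judged then, once.
The state is a dict: "time_s": time; "joints": joint angles; "qd": joint speeds; "tau": joint torques, N m; "tool_pos": TCP position; "tool_rot": TCP orientation; "wrist_force": force on the tool from outside, world axes, zero at the start; "torque": the same for the moment, N m; "grip_width": opening from 0.0 (shut) to 1.0 (fully open); "grasp_force": force on a finger pad.
Only numpy, scipy, OpenCV 4.12 (cv2) and the standard library are available. Lean on these libraries where they do the work, as an engineer would, in place of code of your own. Each camera call takes 0.05 s, during which the arm holds its last target. There are 200 camera calls.

## Task

Take the nozzle with the side beak, stand it upright in the middle of the round pad in the open drawer of the air-cushion machine so that its beak points straight at the arrow on the drawer's floor, and let go. Then gently push the drawer fully home past its catch, with the nozzle still standing on the pad and its beak still facing the arrow. Leave the straight nozzle and the other things on the table where they are.

Things in the scene. Friction and masses are not known exactly. Their poses are not given: they have to be found in the camera images.
- nozzle: angled nozzle, bright steel, loose, upright, 58 mm tall, 0.14 kg. Origin: centre of its underside; z up its axis, x along its beak. Foot 32 mm across, waist 24 mm, round collar 30 mm across from z = 27 to 54 mm (grip it there, from any side). The beak, a tapered spout 14 mm thick, sticks out level along +x at z = 15 mm (top at 22 mm), its end 42 mm from the axis
- beak_tip (a point): outer end of the beak, at (42, 0, 15) mm in the nozzle's frame
- plain_nozzle: straight nozzle, same steel barrel and sizes but no beak; stands upright near the angled one; leave it. Origin: centre of its underside
- machine: air-cushion machine, fixed: a low grey steel casing 160 mm deep (its x), 180 mm wide (its y), 87 mm high over the control strip on top, at the left of the table. Origin: centre of its underside; its front face, at x = -80 mm, is open for the drawer, which slides out along -x
- drawer (a joint): how far the machine's drawer stands out, m: 0 = fully home against its stop, 0.115 = fully out; it starts 0.09 to 0.112 out. It slides with about 1 N of friction; over the last 10 mm a sprung catch resists with up to 6 N (it springs back out if let go there), gives way about 4 mm from home and then pulls the drawer to 0
- seat (a point): centre of the top of the round black rubber pad in the drawer, 52 mm across, raised 2 mm over the drawer's floor, 13 mm above the table; moves with the drawer. Axes: x = the way the drawer goes in, y = to the left seen from the drawer's front, z up. With the drawer out by q, the face of the 84 mm high casing is q - 45 mm from here on the +x side
- arrow (a point): head of the arrow, a raised black mark 2.5 mm high, 22 mm long, on the drawer's floor 47 mm from the pad's centre on the seat's -y side, its head towards the pad. The beak must point from the pad's centre to here. The drawer's side walls stand 72 mm each side of the pad's centre and reach 31 mm above the table
- lip (a point): middle of the outer edge of the drawer's pull lip, a black ledge 90 mm long, 8 mm thick, 14 mm proud of the front panel, 66 mm above the table; push here along the seat's +x. The grey front panel is 10 mm thick, 176 mm wide, its top 80 mm above the table, its inner face 45 mm from the pad's centre
- jar: screw-lid pot, 47 mm across, 55 mm tall, bystander; origin under its centre
- clip: binder clip, 32 x 32 x 37 mm, bystander; origin under its centre

How it is judged:
By the outcome, as a careful person would: the job done as asked, in the order asked, and still so for the second after the job is handed in, with the robot touching nothing.
It also fails if it takes over 58 s, if anything falls off the work surface, if the arm or the gripper's body presses on something with over 40 N, if the wrist force passes 120 N, or if a joint passes its speed limit or range.

## Working session

There is one attempt and no reset: what is moved stays moved. The work goes in short steps, Python scripts to look and compute and a shell command to move; the robot and the scene stay as the last step left them, time stands still between calls to the robot, and variables do not carry over. Pictures are saved under pics/ and viewed, at most 10 in all, crops included, and the job is handed in when it is done.

```bash
mkdir -p pics; ls; python3 - <<'E'
from cell import r, vision, workorder, sensors
import cv2,numpy as np
a=[]
for n in("top","side"):
    s=vision.snapshot(n);cv2.imwrite(f"pics/{n}0.png",s["img"]);np.savez(f"pics/{n}0.npz",**s);print(n,s["position"],s["rotation"],s["camera_matrix"])
s=sensors.sense();print(s["time_s"],s["tool_pos"],s["tool_rot"],s["wrist_force"],s["grip_width"])
E
```

```text
cell.py
drive.py
pics
top [0.35603977 0.0169367  0.90733326] [-2.99640615  0.02587264 -1.54244034] [[460.86572012   0.         287.71609853]
 [  0.         460.86572012 211.09238424]
 [  0.           0.           1.        ]]
side [ 0.39223235 -0.74479008  0.52756258] [-2.11110828e+00 -1.67058028e-03 -1.47309059e-01] [[475.18568194   0.         281.94822816]
 [  0.         475.18568194 212.65283732]
 [  0.           0.           1.        ]]
0.1 [ 0.18040956 -0.49290271  0.40410998] [-3.14023222e+00 -2.16042956e-04  3.50798132e-01] [ 0.53059723 -0.46715253 -0.1871154 ] 0.9991638061550957
```

View pics/top0.png

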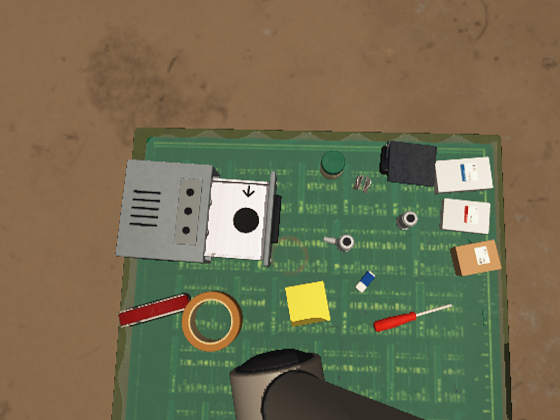

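View pics/side0.png

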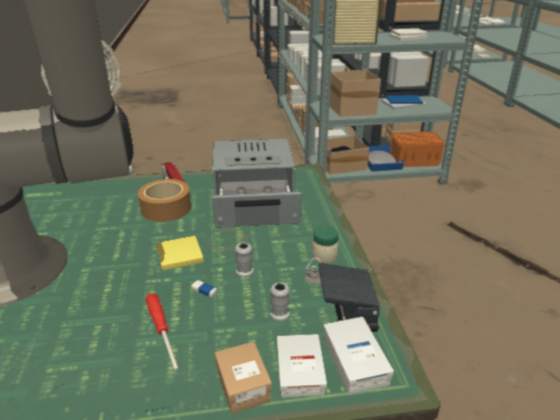

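The top view shows the machine with its open drawer at left: pad at (246,220), arrow at (248,191) with its head towards the pad. The beaked nozzle is at (346,242), beak pointing left (+y), and the plain nozzle is at (408,218). In the side view the beaked nozzle is the left one, at (244,258), and the plain one is at (280,300).

```bash
cat > h.py <<'E'
import numpy as np,cv2
from scipy.spatial.transform import Rotation as Ro
def RR(v): 
    v=np.asarray(v); return v if v.shape==(3,3) else Ro.from_euler('xyz',v).as_matrix()
def ray(s,uv,z):
    K=s["camera_matrix"];uv=np.atleast_2d(np.asarray(uv,float))
    d=np.c_[(uv[:,0]-K[0,2])/K[0,0],(uv[:,1]-K[1,2])/K[1,1],np.ones(len(uv))]@RR(s["rotation"]).T
    p=np.asarray(s["position"]);return p+d*((z-p[2])/d[:,2])[:,None]
def pts(s):
    K=s["camera_matrix"];D=s["depth"];v,u=np.indices(D.shape)
    return np.stack([(u-K[0,2])/K[0,0]*D,(v-K[1,2])/K[1,1]*D,D],-1)@RR(s["rotation"]).T+s["position"]
def blobs(m,amin=10):
    n,l,st,c=cv2.connectedComponentsWithStats(m.astype(np.uint8));return [(l==i,st[i],c[i]) for i in range(1,n) if st[i,4]>=amin]
E
python3 - <<'E'
from h import *
s=dict(np.load("pics/top0.npz"));im=s["img"];g=im.max(2)
roi=np.zeros(g.shape,bool);roi[165:270,205:292]=1
for m,st,c in blobs((g<60)&roi,15): print("dark",st,c,ray(s,c,.013)[0],ray(s,c,.066)[0])
P=pts(s)
roi=np.zeros(g.shape,bool);roi[225:258,318:365]=1
sat=im.max(2).astype(int)-im.min(2)
m=(P[...,2]>.045)&roi&(s["depth"]>0);print("collar depth",m.sum(),P[m].mean(0))
m=(P[...,2]>.012)&(P[...,2]<.03)&roi;print("low",m.sum(),P[m].round(3)[::3])
cv2.imwrite("pics/c.png",cv2.resize(np.hstack([im[225:260,315:370],im[170:205,225:280]]),None,fx=7,fy=7,interpolation=cv2.INTER_CUBIC))
m=(P[...,2]>.07)&(s["depth"]>0)
for b,st,c in blobs(m,30): print(st,P[b].mean(0),P[b].min(0),P[b].max(0))
E
```

```text
dark [212 167   8  10  38] [214.63157895 172.60526316] [0.56010348 0.19174998 0.013     ] [0.54801025 0.18139019 0.066     ]
dark [267 182  15  85 415] [274.9686747  220.49879518] [0.46692615 0.06820547 0.013     ] [0.4603548  0.06516718 0.066     ]
dark [243 186  11  11  25] [247.84 192.04] [0.52227735 0.12374909 0.013     ] [0.51242578 0.11741917 0.066     ]
dark [234 208  25  25 484] [245.73140496 219.76859504] [0.46692716 0.12563262 0.013     ] [0.46035575 0.11919108 0.066     ]
collar depth 209 [ 0.42478038 -0.06617082  0.0555385 ]
low 89 [[ 0.437 -0.028  0.018]
 [ 0.437 -0.034  0.017]
 [ 0.435 -0.028  0.02 ]
 [ 0.435 -0.034  0.016]
 [ 0.435 -0.039  0.02 ]
 [ 0.435 -0.045  0.018]
 [ 0.433 -0.028  0.018]
 [ 0.433 -0.034  0.017]
 [ 0.433 -0.039  0.02 ]
 [ 0.433 -0.045  0.017]
 [ 0.433 -0.051  0.02 ]
 [ 0.431 -0.028  0.019]
 [ 0.431 -0.034  0.022]
 [ 0.431 -0.039  0.021]
 [ 0.431 -0.045  0.019]
 [ 0.431 -0.051  0.021]
 [ 0.429 -0.028  0.016]
 [ 0.429 -0.034  0.021]
 [ 0.429 -0.04   0.018]
 [ 0.429 -0.045  0.021]
 [ 0.429 -0.051  0.019]
 [ 0.427 -0.034  0.016]
 [ 0.427 -0.039  0.021]
 [ 0.427 -0.045  0.017]
 [ 0.427 -0.051  0.019]
 [ 0.425 -0.042  0.017]
 [ 0.426 -0.047  0.016]
 [ 0.424 -0.044  0.015]
 [ 0.424 -0.049  0.018]
 [ 0.422 -0.051  0.015]]
[ 115  160   99  103 8485] [0.47121335 0.26681776 0.08338226] [0.37995848 0.1838236  0.0705822 ] [0.56550484 0.35187997 0.09246169]
[263 171  13  96 555] [0.46219674 0.0756619  0.07774407] [0.37635655 0.06458277 0.0700303 ] [0.55083357 0.08429619 0.08311097]
[ 229  349  195   71 7897] [0.22909249 0.02270137 0.34947511] [ 0.1618955  -0.0815869   0.19318386] [0.25430215 0.11450378 0.54073315]
```

View pics/c.png

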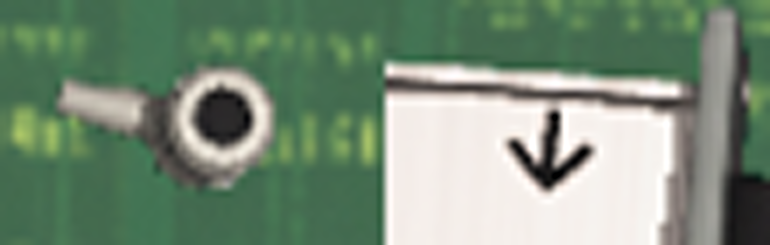

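The crops show the beak pointing left and slightly up in the image (about 80° world yaw), and the arrow's head pointing down at the pad.

Careful with the scale: shifts go in units of 5 mm and turns go in units of 0.2 rad. That gives: 0.029 m is 5.8, -0.0243 m is -4.86.

```bash

python3 drive.py '[5.8,-4.86,0,0,5.8,-4.86,0,0,5.8,-4.86,0,0,5.8,-4.86,0,0,5.8,-4.86,0,0]' 1.0
python3 drive.py '[5.8,-4.86,0,0,5.8,-4.86,0,0,5.8,-4.86,0,0,5.8,-4.86,0,0,5.8,-4.86,0,0]'
python3 drive.py '[5.8,-4.86,0,0,5.8,-4.86,0,0,5.8,-4.86,0,0,0,0,0,-0.625,0,0,0,-0.625]'
python3 drive.py '[0,0,0,-0.625,0,0,0,-0.625,0,0,0,-0.625,0,0,0,-0.625,0,0,0,-0.625]'
python3 drive.py '[0,0,0,-0.625,0,0,0,-0.625,0,0,0,-0.625,0,0,0,-0.625,0,0,0,-0.625]'
python3 drive.py '[0,0,0,-0.625,0,0,0,-0.625,0,0,0,-0.625,0,0,0,-0.625,0,0,0,-0.625]'
python3 drive.py '[0,0,0,-0.625,0,0,0,-0.625,0,0,0,-0.625,0,0,0,-0.625,0,0,0,0]'
python3 - <<'E'
from cell import r, vision, workorder, sensors
import cv2,numpy as np
s=vision.snapshot("wrist");cv2.imwrite("pics/w1.png",s["img"]);np.savez("pics/w1.npz",**s)
q=sensors.sense();print(s["position"],s["rotation"],q["tool_pos"],q["tool_rot"],q["joints"],q["time_s"])
E
```

```text
time_s: 0.52
tool_pos: [0.2752, -0.3274, 0.4044]
tool_rot: [-3.141, 0.0, 0.35]
wrist_force: [0.8, -0.1, 0.5]
grip_width: 0.998
grasp_force: 0.0
time_s: 0.93
tool_pos: [0.3696, -0.1633, 0.4046]
tool_rot: [-3.142, 0.0, 0.351]
wrist_force: [1.2, -1.0, 0.3]
grip_width: 0.998
grasp_force: 0.0
time_s: 1.35
tool_pos: [0.4265, -0.0646, 0.4043]
tool_rot: [-3.141, 0.0, 0.611]
wrist_force: [0.1, -0.4, 0.1]
grip_width: 0.997
grasp_force: 0.0
time_s: 1.77
tool_pos: [0.4258, -0.0667, 0.4044]
tool_rot: [-3.141, 0.0, 1.232]
wrist_force: [0.1, 0.3, 0.3]
grip_width: 0.996
grasp_force: 0.0
time_s: 2.18
tool_pos: [0.4258, -0.0668, 0.4044]
tool_rot: [-3.141, -0.0, 1.857]
wrist_force: [-0.0, -0.5, -0.6]
grip_width: 0.997
grasp_force: 0.0
time_s: 2.6
tool_pos: [0.4258, -0.0668, 0.4044]
tool_rot: [-3.141, -0.001, 2.482]
wrist_force: [0.2, -0.8, 0.4]
grip_width: 1.002
grasp_force: 0.0
time_s: 3.02
tool_pos: [0.4258, -0.0668, 0.4044]
tool_rot: [3.142, -0.001, 2.98]
wrist_force: [-0.1, -0.8, 0.5]
grip_width: 1.001
grasp_force: 0.0
[ 0.36005643 -0.05694735  0.37339725] [2.88025110e+00 1.28233461e-04 1.40879796e+00] [ 0.4258173  -0.06675385  0.40443522] [ 3.14157624e+00 -6.56398001e-04  2.97348334e+00] [-3.33666815e-01  1.69583599e-01  1.76139256e+00 -9.82743649e-05
  1.21126663e+00 -1.73631922e+00] 3.0667
```

View pics/w1.png

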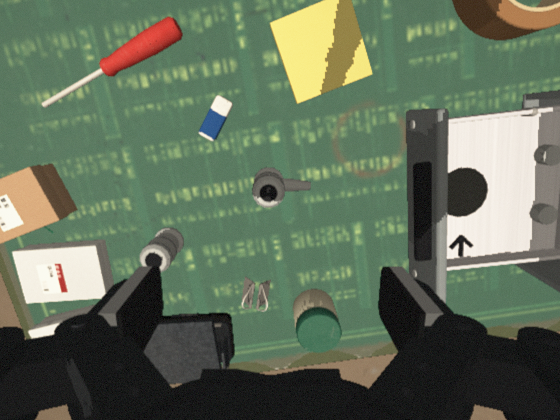

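The wrist view shows the nozzle axis at about (268,190) with its beak tip at (310,185). The pad is at (466,192), the arrow at (461,245) and the lip at (424,212).

```bash
cat > meas.py <<'E'
from h import *
def drawer(s,box):
    x0,y0,x1,y1=box;im=s["img"];m=np.zeros(im.shape[:2],bool);m[y0:y1,x0:x1]=1
    return blobs((im.max(2)<70)&m,20)
if __name__=="__main__":
    s=dict(np.load("pics/w1.npz"));im=s["img"].astype(int)
    for b,st,c in drawer(s,(410,140,520,262)):
        print(st,c,ray(s,c,.013)[0].round(4),ray(s,c,.066)[0].round(4))
        if st[4]<1000:
            v,u=np.nonzero(b);print("pca",cv2.PCACompute(ray(s,np.c_[u,v],.0135)[:,:2],None)[1]); print("top",u[v==v.min()].mean(),v.min(),ray(s,(u[v==v.min()].mean(),v.min()),.013)[0])
    sat=im.max(2)-im.min(2);m=np.zeros(sat.shape,bool);m[160:215,245:318]=1
    B=[b for b in blobs((sat<28)&m,20)]
    for b,st,c in B: print(st,c)
    b=max(B,key=lambda t:t[1][4])[0]
    print("\n".join("".join("#" if b[v,u] else "." for u in range(245,318)) for v in range(165,212)))
    P=pts(s);k=(P[...,2]>.05)&m;print("collar depth",P[k].mean(0),P[k].min(0),P[k].max(0))
    k=(P[...,2]>.012)&(P[...,2]<.03)&m;v,u=np.nonzero(k);k2=u>288;print(P[k][k2].mean(0))
E
python3 meas.py
```

```text
[ 410  140   28  122 3040] [422.51644737 196.76052632] [0.4643 0.0836 0.013 ] [0.449  0.0629 0.066 ]
[ 447  168   40   48 1556] [464.83997429 191.39717224] [0.4657 0.1264 0.013 ] [0.4501 0.0994 0.066 ]
[450 236  22  20 140] [460.20714286 243.72142857] [0.5219 0.1202 0.013 ] [0.4981 0.0942 0.066 ]
pca [[ 0.99638034  0.08500713]
 [-0.08500713  0.99638034]]
top 460.5 236 [0.51322248 0.12076779 0.013     ]
[ 252  166   59   42 1427] [274.36089699 186.62578837]
.........................................................................
....................#....................................................
...................###########...........................................
................###############..........................................
...............##################........................................
.............#####################.......................................
............#######################......................................
............########################.....................................
...........#########################...........
[... 2303 characters left out ...]
.................
...............##################........................................
.................##############..........................................
..................#####...##.............................................
.........................................................................
.........................................................................
.........................................................................
.........................................................................
collar depth [ 0.42301205 -0.06911851  0.06406294] [ 0.36005643 -0.0843307   0.05003277] [ 0.4403505  -0.0548024   0.37339725]
[ 0.43096495 -0.03995397  0.01924241]
```

```bash
python3 - <<'E'
from h import *
s=dict(np.load("pics/w1.npz"));P=pts(s);im=s["img"]
t=ray(s,[(310.7,185.5),(295,185.5)],.015);d=t[0]-t[1];d/=np.linalg.norm(d);print("tip",t[0],"yaw",np.arctan2(d[1],d[0]),"axis",t[0]-.042*d)
roi=np.zeros(im.shape[:2],bool);roi[160:215,245:318]=1
k=(P[...,2]>.05)&(P[...,2]<.07)&roi&(s["depth"]>0);v,u=np.nonzero(k);c,rad=cv2.minEnclosingCircle(np.c_[u,v].astype(np.float32));print(c,rad,ray(s,c,.054),P[k].max(0)+P[k].min(0))
g=im.max(2)
for b,st,c in blobs((g<45)&roi,15): print("hole",st,c,ray(s,c,.056))
t=dict(np.load("pics/top0.npz"));Q=pts(t)
for n,k in(("panel",(Q[...,2]>.073)&(Q[...,1]<.1)&(Q[...,1]>.06)),):
    q=Q[k][:,:2];vx,vy,x,y=cv2.fitLine(q.astype(np.float32),cv2.DIST_HUBER,0,.01,.01).ravel();print(n,np.degrees(np.arctan2(vy,vx)),x,y,q.min(0),q.max(0))
k=((Q[...,2]>.075)&(Q[...,1]>.17)&(Q[...,0]>.36)).astype(np.uint8)
c=max(cv2.findContours(k,0,2)[0],key=cv2.contourArea)[:,0];w=ray(t,c,.084)[:,:2]
print("casing",cv2.minAreaRect(w.astype(np.float32)))
E
```

```text
tip [ 0.43391005 -0.02777546  0.015     ] yaw 1.4088223530641248 axis [ 0.42713685 -0.06922571  0.015     ]
(268.1077575683594, 191.2626190185547) 16.545621871948242 [[ 0.42491035 -0.06956675  0.054     ]] [ 0.85094078 -0.1391331   0.11080676]
hole [260 185  17  15 185] [268.13513514 192.03783784] [[ 0.42520758 -0.06957891  0.056     ]]
panel -0.8979009 0.27083153 0.0780088 [0.16357677 0.06000153] [0.55083357 0.09995233]
casing ((0.4725211262702942, 0.2665767967700958), (0.16053345799446106, 0.1793728917837143), 87.33405303955078)
```

```bash

python3 drive.py '[0,-0.54,6.8,0,0,0,8,0,0,0,8,0,0,0,8,0,0,0,6,0]' 1.0 30
python3 drive.py '[0,0,3,0,0,0,2,0,0,0,0,0]' 
python3 drive.py '[0,0,0,0,0,0,0,0,0,0,0,0,0,0,0,0,0,0,0,0]' 0.0 30
python3 drive.py '[0,0,0,0,0,0,0,0,0,0,0,0,0,0,0,0,0,0,0,0]'
```

```text
time_s: 3.48
tool_pos: [0.4246, -0.0692, 0.2182]
tool_rot: [3.141, -0.002, 2.971]
wrist_force: [0.1, 0.7, 0.0]
grip_width: 0.998
grasp_force: 0.0
time_s: 3.73
tool_pos: [0.4248, -0.0693, 0.1936]
tool_rot: [3.141, -0.005, 2.972]
wrist_force: [-0.8, 0.6, 0.7]
grip_width: 1.001
grasp_force: 0.0
time_s: 4.15
tool_pos: [0.4257, -0.0695, 0.1965]
tool_rot: [-3.141, 0.002, 2.975]
wrist_force: [0.2, -0.3, 5.0]
grip_width: 0.341
grasp_force: 29.1
time_s: 4.57
tool_pos: [0.4258, -0.0696, 0.1965]
tool_rot: [-3.141, 0.002, 2.976]
wrist_force: [-0.8, 0.7, 7.6]
grip_width: 0.34
grasp_force: 29.4
```

```bash

python3 drive.py '[0,0,-4,0,0,0,-8,0,0,0,-8,0,0,0,-8,0,0,0,-2,0]' 
python3 drive.py '[-0.34,4,0,0,-0.4,8,0,0,-0.4,8,0,0,-0.4,8,0,0,0,7.8,0,0]' 
python3 drive.py '[0,4,0,0,0,0,0,0.5,0,0,0,0.6,0,0,0,0.6,0,0,0,0.6]'
python3 drive.py '[0,0,0,0.6,0,0,0,0.6,0,0,0,0.6,0,0,0,0.6,0,0,0,0.6]'
python3 drive.py '[0,0,0,0.6,0,0,0,0.6,0,0,0,0.6,0,0,0,0.15,0,0,0,0]'
python3 - <<'E'
from cell import r, vision, workorder, sensors
import cv2,numpy as np
for n in("wrist","top"):
    s=vision.snapshot(n);cv2.imwrite(f"pics/{n}2.png",s["img"]);np.savez(f"pics/{n}2.npz",**s)
q=sensors.sense();print(q["tool_pos"],q["tool_rot"],q["joints"],q["time_s"])
E
```

```text
time_s: 4.98
tool_pos: [0.4263, -0.0697, 0.3513]
tool_rot: [-3.14, 0.009, 2.976]
wrist_force: [1.4, 0.7, -1.0]
grip_width: 0.343
grasp_force: 30.4
time_s: 5.4
tool_pos: [0.4626, 0.1076, 0.3458]
tool_rot: [-3.142, 0.0, 2.975]
wrist_force: [0.6, -0.5, -2.1]
grip_width: 0.337
grasp_force: 30.4
time_s: 5.82
tool_pos: [0.4656, 0.1258, 0.3454]
tool_rot: [-3.141, -0.001, 2.51]
wrist_force: [-0.8, -0.7, -1.3]
grip_width: 0.339
grasp_force: 30.5
time_s: 6.23
tool_pos: [0.4656, 0.1255, 0.3455]
tool_rot: [-3.141, -0.0, 1.91]
wrist_force: [-0.1, 0.3, -2.4]
grip_width: 0.34
grasp_force: 30.5
time_s: 6.65
tool_pos: [0.4657, 0.1255, 0.3455]
tool_rot: [-3.141, 0.0, 1.524]
wrist_force: [-0.1, -0.0, -1.3]
grip_width: 0.341
grasp_force: 30.5
[0.465728   0.12552039 0.34553441] [-3.14111135e+00  1.88820024e-04  1.52721236e+00] [ 1.04230918e-01  3.24596401e-01  1.72777094e+00 -1.30712023e-04
  1.08972918e+00  1.47875442e-01] 6.75
```

View pics/wrist2.png

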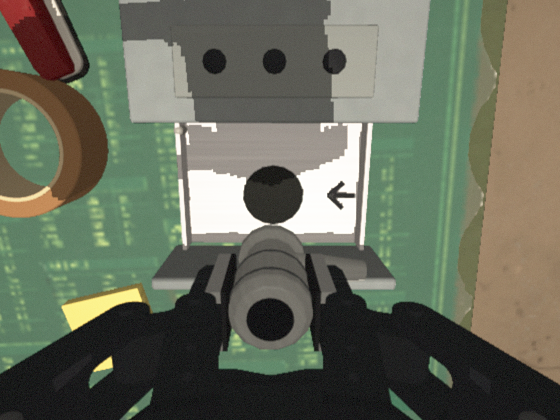

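The held nozzle is at about (270,285), with its beak running right to about (366,270). Below it the pad is at (273,194), clear of everything, with the arrow at (342,195) pointing at it.

```bash
python3 - <<'E'
from h import *
s=dict(np.load("pics/wrist2.npz"));im=s["img"];g=im.max(2)
m=np.zeros(g.shape,bool);m[160:226,235:362]=1
pc=None
for b,st,c in blobs((g<75)&m,20):
    cs,_=cv2.findContours(b.astype(np.uint8),0,2);c2,rd=cv2.minEnclosingCircle(cs[0]);z=.013 if st[4]>1000 else .0135
    p=ray(s,c,z)[0];print(st,c,c2,rd,p,ray(s,c2,z)[0])
    if pc is None and st[4]>1000: pc=p
    if st[4]<1000:
        v,u=np.nonzero(b);w=(ray(s,(u[u==u.min()].mean(),v[u==u.min()].mean()),.0135)[0]);print("head",w,u.min(),v[u==u.min()])
        sh=u>u.min()+14;q=ray(s,np.c_[u,v][sh],.0135)[:,:2];f=cv2.fitLine(q.astype(np.float32),2,0,.01,.01).ravel();print("shaft yaw",np.degrees(np.arctan2(f[1],f[0])),q.mean(0))
# casing front edge in image
P=pts(s)
k=((P[...,2]>.07)&(P[...,2]<.095)).astype(np.uint8);k[150:]=0
e=[(u,np.nonzero(k[:,u])[0].max()) for u in range(150,410,4) if k[:,u].any()]
w=ray(s,e,.084);f=cv2.fitLine(w[:,:2].astype(np.float32),cv2.DIST_HUBER,0,.01,.01).ravel();print("casing edge yaw",np.degrees(np.arctan2(f[1],f[0])),f)
print("zs near beak",P[262:280:3,330:375:5,2].round(3))
cv2.imwrite("pics/c2.png",cv2.resize(im[215:345,215:405],None,fx=4,fy=4,interpolation=cv2.INTER_CUBIC))
print(s["position"],s["rotation"])
E
```

```text
[ 244  166   58   58 2615] [272.55946463 194.0290631 ] (272.5, 194.0500030517578) 29.11457061767578 [0.46615158 0.12505236 0.013     ] [0.46610007 0.12503649 0.013     ]
[328 182  26  27 190] [338.10526316 194.68947368] (340.5, 195.0) 13.009712219238281 [0.52191696 0.12198029 0.0135    ] [0.52395574 0.12161421 0.0135    ]
head [0.51331601 0.12211113 0.0135    ] 328 [194 195 196]
shaft yaw -18.878716 [0.52994586 0.12173263]
casing edge yaw -2.6871305 [ 0.9989004  -0.04688209  0.4837747   0.18464203]
zs near beak [[0.167 0.166 0.167 0.167 0.166 0.166 0.166 0.165 0.05 ]
 [0.169 0.168 0.168 0.168 0.167 0.167 0.167 0.166 0.056]
 [0.182 0.18  0.168 0.17  0.168 0.168 0.168 0.168 0.061]
 [0.184 0.184 0.186 0.17  0.169 0.169 0.169 0.167 0.067]
 [0.187 0.187 0.187 0.169 0.17  0.17  0.17  0.169 0.072]
 [0.198 0.189 0.189 0.19  0.169 0.169 0.169 0.169 0.077]]
[0.46760793 0.19025445 0.314422  ] [ 2.87876135e+00  1.15306229e-03 -4.69235179e-02]
```

View pics/c2.png

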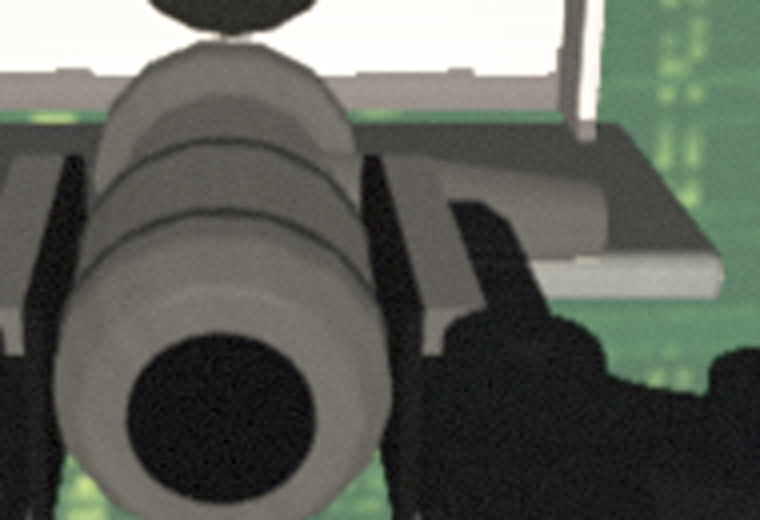

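```bash
python3 - <<'E'
from h import *
s=dict(np.load("pics/wrist2.npz"));g=s["img"].max(2)
roi=np.zeros(g.shape,bool);roi[290:345,240:300]=1
for b,st,c in blobs((g<30)&roi,50): print(st,c,ray(s,c,.205))
for z0 in (.147,.149,.151):
    a=ray(s,(270.3,319.3),z0+.056)[0];t=ray(s,(366,269.6),z0+.015)[0];d=t-a;print(z0,a,t,np.hypot(*d[:2]),np.degrees(np.arctan2(d[1],d[0])))
P=pts(s);k=np.zeros(g.shape,bool);k[250:290,335:372]=1
k&=(P[...,2]>.158)&(P[...,2]<.174)
for u in range(336,370,4):
    v=np.nonzero(k[:,u])[0]
    if len(v): print(u,v.min(),v.max(),P[v.min():v.max()+1,u].max(0)[2],P[v.min(),u].round(4),P[v.max(),u].round(4))
# ridge: cylinder top line
k=(P[...,2]>.158)&(P[...,2]<.174)&(np.indices(g.shape)[1]>335)&(np.indices(g.shape)[1]<372)&(np.indices(g.shape)[0]>250)&(np.indices(g.shape)[0]<290)
q=P[k];print(len(q),q.mean(0))
E
```

```text
[ 247  299   46   41 1445] [269.72595156 319.17439446] [[0.46413898 0.1230475  0.205     ]]
0.147 [0.46427248 0.12176083 0.203     ] [0.50790458 0.12005905 0.162     ] 0.04366527577174717 -2.233580084757507
0.149 [0.46433235 0.12299028 0.205     ] [0.50737583 0.12098011 0.164     ] 0.04309039181598362 -2.673816339271502
0.151 [0.46439222 0.12421972 0.207     ] [0.50684708 0.12190118 0.166     ] 0.0425181205036611 -3.1259305807941735
336 257 265 0.16848077892372418 [0.494  0.1274 0.1632] [0.4931 0.1258 0.1684]
340 258 268 0.16879547024759067 [0.4957 0.1271 0.164 ] [0.4949 0.1243 0.1684]
344 258 273 0.16998915212720406 [0.4975 0.1268 0.1635] [0.4963 0.1226 0.17  ]
348 259 282 0.17074144279603806 [0.4992 0.1266 0.1642] [0.4988 0.1165 0.1666]
352 259 281 0.1696060311855028 [0.5012 0.126  0.1631] [0.5005 0.117  0.1668]
356 260 281 0.16970316450688092 [0.5027 0.126  0.1644] [0.502  0.1175 0.1679]
360 260 281 0.16996831737322388 [0.5052 0.1247 0.1615] [0.5042 0.1166 0.1662]
364 262 280 0.1702018105503762 [0.5063 0.1248 0.1642] [0.5057 0.1176 0.1675]
573 [0.50038901 0.12332468 0.167714  ]
```

```bash

python3 drive.py '[0.26,0.3,4,0,0,0,7,0,0,0,7,0,0,0,6,0,0,0,2.4,0]' 
python3 drive.py '[0,0,0,0,0,0,0.2,0,0,0,0.2,0,0,0,0.2,0,0,0,0,0]'
```

```text
time_s: 7.17
tool_pos: [0.466, 0.1265, 0.2101]
tool_rot: [-3.136, 0.001, 1.527]
wrist_force: [0.3, 0.2, -1.8]
grip_width: 0.338
grasp_force: 30.4
time_s: 7.58
tool_pos: [0.4677, 0.1268, 0.2115]
tool_rot: [3.14, -0.0, 1.526]
wrist_force: [-0.5, 0.1, -1.3]
grip_width: 0.343
grasp_force: 30.3
```

```bash

python3 drive.py '[0,0,0.2,0,0,0,0,0,0,0,0.1,0,0,0,0,0]' 
python3 drive.py '[0,0,0.1,0,0,0,0,0,0,0,0,0]'
python3 - <<'E'
from cell import r, vision, workorder, sensors
import cv2,numpy as np
for n in("wrist",):
    s=vision.snapshot(n);cv2.imwrite(f"pics/{n}3.png",s["img"]);np.savez(f"pics/{n}3.npz",**s)
E
```

```text
time_s: 7.92
tool_pos: [0.4675, 0.1268, 0.2094]
tool_rot: [3.141, 0.0, 1.526]
wrist_force: [0.2, 0.0, 0.4]
grip_width: 0.34
grasp_force: 30.4
time_s: 8.17
tool_pos: [0.4676, 0.1268, 0.2093]
tool_rot: [3.141, -0.0, 1.526]
wrist_force: [-0.7, 0.2, 5.8]
grip_width: 0.339
grasp_force: 30.8
```

View pics/wrist3.png

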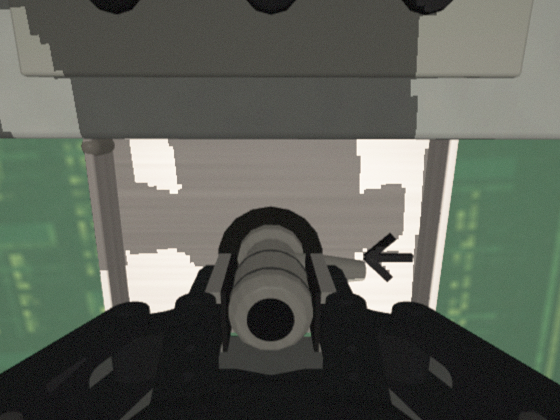

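The nozzle's foot is down on the pad (ring centred at u≈271). The beak tip at (365,268) meets the arrow head at (364,258).

```bash
python3 - <<'E'
from h import *
s=dict(np.load("pics/wrist3.npz"));g=s["img"].max(2)
m=np.zeros(g.shape,bool);m[195:255,205:335]=1
b=max(blobs((g<75)&m,100),key=lambda t:t[1][4])[0]
e=[]
for u in range(225,320,4):
    v=np.nonzero(b[:,u])[0]
    if len(v): e.append((u,v.min()-.5))
w=ray(s,e,.013)[:,:2]
from scipy.optimize import least_squares
f=least_squares(lambda p:np.hypot(*(w-p[:2]).T)-.026,[.467,.126],loss="soft_l1",f_scale=.0005);print("pad",f.x,np.abs(f.fun).max())
roi=np.zeros(g.shape,bool);roi[298:342,243:298]=1
for bb,st,c in blobs((g<30)&roi,200): a=ray(s,c,.069)[0];print(st,c,"axis",a)
for v in (267,268.5,270):
  t=ray(s,(365.5,v),.028)[0];print("tip",t,np.degrees(np.arctan2(*(t-a)[1::-1])),np.hypot(*(t-a)[:2]))
h=ray(s,(364,257.5),.0135)[0];print("head",h,np.degrees(np.arctan2(h[1]-f.x[1],h[0]-f.x[0])))
m=np.zeros(g.shape,bool);m[230:285,363:416]=1
for bb,st,c in blobs((g<70)&m,30):print("arrow",c,ray(s,c,.0135))
E
```

```text
pad [0.46618718 0.12375746] 0.00038703545512199303
[ 247  299   47   42 1496] [270.02941176 319.34826203] axis [0.46639212 0.12440696 0.069     ]
tip [0.50929276 0.12369042 0.028     ] -0.9568864125784017 0.04290662607857192
tip [0.50930937 0.12296023 0.028     ] -1.9306925242714907 0.042941627826226375
tip [0.50932601 0.12222834 0.028     ] -2.904899043203506 0.04298913685658716
head [0.51228498 0.12220269 0.0135    ] -1.9317233628873631
arrow [383.81898734 255.98860759] [[0.52194188 0.12255286 0.0135    ]]
```

```bash

python3 drive.py '[0,0,-0.1,0,0,0,0,0]'
python3 drive.py '[0,0,0,0,0,0,0,0,0,0,0,0,0,0,0,0,0,0,0,0]' 0.7
python3 drive.py '[0,0,-2,0,0,0,-6,0,0,0,-8,0,0,0,-8,0,0,0,-4,0]'
python3 drive.py '[-4,0,0,0,-6,0,0,0,-6,0,0,0,0,0,0,0]' 0
python3 - <<'E'
from cell import r, vision, workorder, sensors
import cv2,numpy as np
for n in("wrist","top"):
    s=vision.snapshot(n);cv2.imwrite(f"pics/{n}4.png",s["img"]);np.savez(f"pics/{n}4.npz",**s)
E
```

```text
time_s: 8.38
tool_pos: [0.4676, 0.1268, 0.2093]
tool_rot: [3.141, 0.0, 1.526]
wrist_force: [-0.7, -0.4, 2.3]
grip_width: 0.34
grasp_force: 30.6
time_s: 8.8
tool_pos: [0.4675, 0.1267, 0.2091]
tool_rot: [-3.142, 0.0, 1.526]
wrist_force: [-0.6, -0.4, -0.2]
grip_width: 0.7
grasp_force: 0.0
time_s: 9.22
tool_pos: [0.4679, 0.1268, 0.3544]
tool_rot: [3.135, -0.001, 1.526]
wrist_force: [1.7, -0.2, -0.9]
grip_width: 0.702
grasp_force: 0.0
time_s: 9.55
tool_pos: [0.4636, 0.0435, 0.3501]
tool_rot: [3.141, 0.002, 1.523]
wrist_force: [1.1, 0.5, -0.5]
grip_width: 0.134
grasp_force: 0.0
```

View pics/wrist4.png

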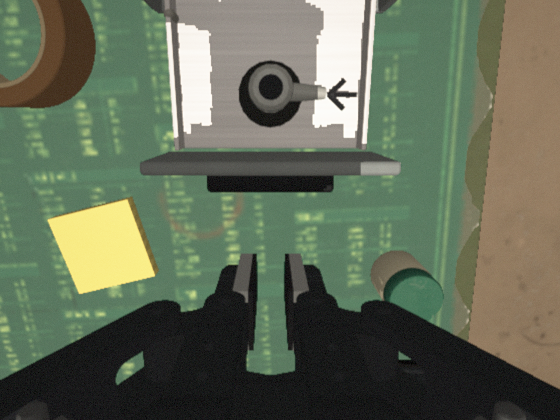

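The drawer shows the nozzle standing centred at (270,88) on the pad, with its beak along the row to the arrow head at (328,94). The lip runs from u=207 to 333, so its middle is at 270 and lines up with the shut fingers.

```bash

python3 drive.py '[-2,0,2,0,-3,0,6,0,0,0,8,0,0,0,7,0,0,0,3.4,0]' 0
python3 drive.py '[0,0,0,0,0.8,0,0,0,0.8,0,0,0,0.8,0,0,0,0.6,0,0,0]'
python3 drive.py '[0.6,0,0,0,0.6,0,0,0,0.6,0,0,0,0.4,0,0,0,0.4,0,0,0]'
python3 drive.py '[0.4,0,0,0,0.4,0,0,0,0.4,0,0,0,0.4,0,0,0,0.4,0,0,0]'
```

```text
time_s: 10.07
tool_pos: [0.4615, 0.0227, 0.2141]
tool_rot: [-3.137, -0.001, 1.526]
wrist_force: [-0.1, 0.4, 0.3]
grip_width: -0.001
grasp_force: 0.0
time_s: 10.48
tool_pos: [0.4639, 0.0376, 0.2187]
tool_rot: [3.139, 0.0, 1.527]
wrist_force: [0.3, -0.2, 0.1]
grip_width: 0.001
grasp_force: 0.0
time_s: 10.9
tool_pos: [0.4641, 0.05, 0.2174]
tool_rot: [3.141, 0.0, 1.526]
wrist_force: [0.5, -1.7, 1.5]
grip_width: 0.001
grasp_force: 0.6
time_s: 11.32
tool_pos: [0.4645, 0.06, 0.2172]
tool_rot: [3.141, 0.0, 1.526]
wrist_force: [0.2, -1.5, 0.8]
grip_width: -0.003
grasp_force: 0.6
```

```bash

python3 drive.py '[0.5,0,0,0,0.6,0,0,0,0.6,0,0,0,0.6,0,0,0,0.6,0,0,0]'
python3 drive.py '[0.6,0,0,0,0.6,0,0,0,0.6,0,0,0,0.6,0,0,0,0.6,0,0,0]'
python3 drive.py '[0.6,0,0,0,0.6,0,0,0,0.6,0,0,0,0.6,0,0,0,0.6,0,0,0]'
python3 drive.py '[0.6,0,0,0,0.6,0,0,0,0.6,0,0,0,0.6,0,0,0,0.6,0,0,0]'
python3 drive.py '[0.6,0,0,0,0.5,0,0,0,0.4,0,0,0,0.4,0,0,0,0.4,0,0,0]'
python3 - <<'E'
from cell import r, vision, workorder, sensors
import cv2,numpy as np
s=vision.snapshot("top");np.savez("pics/top5.npz",**s)
s=vision.snapshot("side");cv2.imwrite("pics/side5.png",cv2.resize(s["img"][120:250,180:330],None,fx=4,fy=4))
from h import *
t=dict(np.load("pics/top5.npz"));Q=pts(t)
k=(Q[...,2]>.074)&(Q[...,2]<.082)&(Q[...,1]>.08)&(Q[...,1]<.18)&(Q[...,0]>.38);print(k.sum(),np.median(Q[k],0))
E
```

```text
time_s: 11.73
tool_pos: [0.4651, 0.0746, 0.2172]
tool_rot: [3.142, 0.0, 1.526]
wrist_force: [0.6, -0.9, 1.3]
grip_width: -0.001
grasp_force: 0.7
time_s: 12.15
tool_pos: [0.4658, 0.0896, 0.2172]
tool_rot: [3.142, 0.0, 1.526]
wrist_force: [1.8, -0.4, 1.0]
grip_width: 0.0
grasp_force: 0.7
time_s: 12.57
tool_pos: [0.4665, 0.1046, 0.2172]
tool_rot: [-3.142, 0.0, 1.526]
wrist_force: [1.1, -1.3, 0.5]
grip_width: 0.006
grasp_force: 0.7
time_s: 12.98
tool_pos: [0.4671, 0.1196, 0.2172]
tool_rot: [-3.142, 0.0, 1.526]
wrist_force: [1.9, -2.2, 0.1]
grip_width: -0.001
grasp_force: 0.7
time_s: 13.4
tool_pos: [0.4676, 0.1309, 0.2172]
tool_rot: [-3.141, 0.0, 1.526]
wrist_force: [0.8, -2.1, 0.1]
grip_width: -0.001
grasp_force: 0.6
0 [nan nan nan]
  return _methods._mean(a, axis=axis, dtype=dtype,
  ret = um.true_divide(
```

View pics/side5.png

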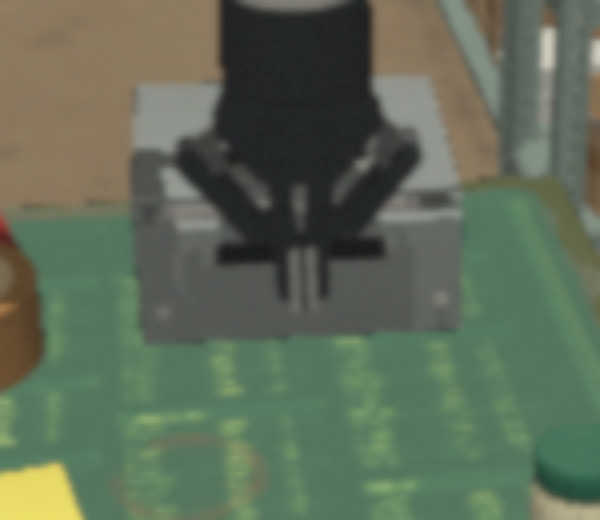

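The drawer is nearly shut, with about 2 cm left. The fingers bear on the middle of the lip at about (300,250) in the crop.

```bash

for i in 1 ; do python3 drive.py '[0.4,0,0,0,0.4,0,0,0,0.3,0,0,0,0.3,0,0,0,0.3,0,0,0]'; done
python3 drive.py '[0.2,0,0,0,0.2,0,0,0,0.2,0,0,0,0.2,0,0,0,0.2,0,0,0]'
python3 drive.py '[0.2,0,0,0,0.2,0,0,0,0.2,0,0,0,0,0,0,0]'
```

```text
time_s: 13.92
tool_pos: [0.4678, 0.1394, 0.217]
tool_rot: [-3.141, 0.0, 1.526]
wrist_force: [-1.1, -1.4, -0.3]
grip_width: -0.001
grasp_force: 0.6
time_s: 14.33
tool_pos: [0.4681, 0.1433, 0.2171]
tool_rot: [-3.141, 0.002, 1.526]
wrist_force: [-0.7, -12.0, 0.4]
grip_width: -0.0
grasp_force: 6.0
time_s: 14.67
tool_pos: [0.4683, 0.1468, 0.2171]
tool_rot: [-3.141, 0.001, 1.526]
wrist_force: [-0.4, -2.8, -0.7]
grip_width: -0.002
grasp_force: 1.2
```

```bash

python3 drive.py '[0.2,0,0,0,0.2,0,0,0,0,0,0,0]'
python3 drive.py '[0.2,0,0,0,0.2,0,0,0,0,0,0,0]'
```

```text
time_s: 14.92
tool_pos: [0.4686, 0.1495, 0.2172]
tool_rot: [3.141, -0.001, 1.526]
wrist_force: [0.1, 0.2, 0.0]
grip_width: 0.001
grasp_force: 0.0
time_s: 15.17
tool_pos: [0.4688, 0.151, 0.2173]
tool_rot: [3.141, 0.001, 1.526]
wrist_force: [-0.3, -5.3, 1.1]
grip_width: 0.003
grasp_force: 2.8
```

```bash

python3 drive.py '[0.14,0,0,0,0,0,0,0]'
python3 drive.py '[-1,0,0,0,-4,0,0,0,-8,0,0,0,-8,0,0,0,-4,0,-4,0]'
python3 drive.py '[0,0,-8,0,0,0,-8,0,0,0,-6,0,0,0,0,0,0,0,0,0]'
python3 - <<'E'
from cell import r, vision, workorder, sensors
import cv2,numpy as np
from h import *
t=vision.snapshot("top");w=vision.snapshot("wrist");s=vision.snapshot("side")
a=cv2.resize(t["img"][150:275,110:300],None,fx=2.1,fy=2.1);b=cv2.resize(s["img"][130:230,200:310],None,fx=2.6,fy=2.6)
H=420;c=lambda i:cv2.resize(i,(int(i.shape[1]*290/i.shape[0]),290))
row=np.hstack([c(a),c(b)])[:,:760];ww=cv2.resize(w["img"],(400,300));o=np.zeros((600,800,3),np.uint8);o[:290,:row.shape[1]]=row;o[295:595,:400]=ww;cv2.imwrite("pics/f.png",o)
Q=pts(t);k=(Q[...,2]>.072)&(Q[...,2]<.083)&(Q[...,1]>.12)&(Q[...,1]<.2)&(Q[...,0]>.38)&(Q[...,0]<.55);print(k.sum(),Q[k].mean(0),Q[k].min(0))
E
```

```text
time_s: 15.33
tool_pos: [0.4688, 0.1512, 0.2173]
tool_rot: [3.141, 0.002, 1.526]
wrist_force: [-0.3, -9.5, 0.4]
grip_width: 0.002
grasp_force: 4.7
time_s: 15.75
tool_pos: [0.4618, 0.0246, 0.235]
tool_rot: [-3.136, -0.0, 1.525]
wrist_force: [-0.2, -0.1, -1.1]
grip_width: 0.001
grasp_force: 0.0
time_s: 16.17
tool_pos: [0.4633, 0.0271, 0.3489]
tool_rot: [3.136, -0.0, 1.526]
wrist_force: [0.1, 0.1, -0.6]
grip_width: -0.0
grasp_force: 0.0
345 [0.49987447 0.19054028 0.08082079] [0.43236664 0.17550054 0.07388916]
```

View pics/f.png

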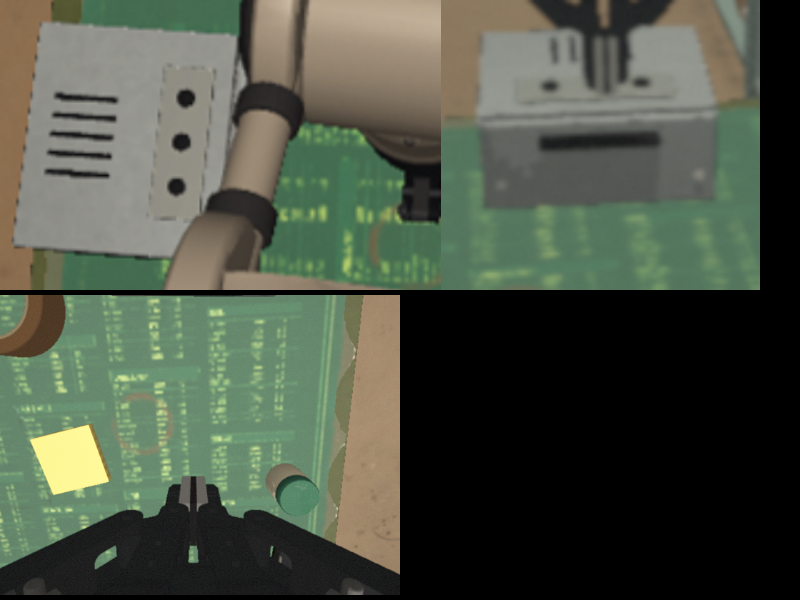

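The drawer is flush with the casing: in the side crop the panel and lip lie against the face, and the push ended firmly on the stop. The arm is clear of everything.

```bash
python3 -c "
from cell import r, vision, workorder, sensors
print(workorder.hand_in())"
```

```text
the job is handed in; nothing more can be done
None
```

The beaked nozzle was standing centred on the pad with its beak at the arrow, within about 1 mm and 1°, when last seen before the push. The drawer was then pushed slowly past its catch to its stop, and the job was handed in at about 16 s; I could not see the nozzle once the drawer was shut.

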